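# Lock the spice shop's cash box and put the key back

## Robot

A 7-joint arm with a two-finger parallel gripper is mounted at the origin on the work surface. World frame = base frame: x ahead of the robot, y to its left, z up, the work surface at z = 0. Lengths are in m, angles in rad, forces in N, time in s.
With the tool pointing down it reaches from about 0.4 to 0.85 m from the base axis. Payload 10.4 kg.
Tool frame: the origin (TCP) lies midway between the tips of the shut fingers; the grasp point (between the pads) lies 19 mm behind it; z points along the fingers, y is the line along which they close (so a half turn about z gives the same grasp; the last joint's range is limited). The gripper opens to 85 mm and grips with 20 to 120 N. Pads are 22 mm wide; open, the fingers measure 114 mm over their backs; the gripper's body (76 mm by 85 mm) begins 54 mm behind the grasp point. The pads swing forward as they close: fully open they stand 13 mm farther back than shut.
Start: joints at [-1.218, 0.332, -0.065, 1.46, 0.022, 1.35, -0.088], TCP at [0.229, 0.581, 0.231] pointing down, gripper open.
Joint ranges: [-2.6, 2.6], [-0.5, 2.12], [-1.47, 1.34], [0.16, 2.42], [-1.27, 4.41], [0.06, 2.06], [-2.6, 2.6]. Speed limits (rad/s): [2.22, 2.22, 2.79, 2.79, 3.14, 3.14, 3.14].

## Interface

Orientations are given as a rotation vector (axis times angle).
In Python, from bench import env gives the robot as it stands.
- The arm moves only by the tool servo_tool, never from a script. Its arguments are lists of equal length, an entry for each row: "travel": the shift along the tool's x, y, z in cm, a list of three; "angular": the turn, a rotation vector about the tool's x, y, z in rad, a list of three; "grip": the opening, from -1 (shut) to 1 (fully open). In form: {"travel": [[dx, dy, dz], ...], "angular": [[wx, wy, wz], ...], "grip": [grip, ...]}. A call has 1 to 10 rows; each row shifts and turns the commanded pose from where the row before left it, along the tool's axes as they then stand; what a row does not reach is not made up. A row lasts 1/10 s, in which the tool goes at most 50 mm and 8.59 degrees, less where a joint would pass 70% of its speed; a pose out of reach is approached as far as the arm can. A call with a gripper value outside its range is refused whole. The fingers move at their own pace and stop on an object; "squeeze" is the grip in N (left out, the last holds). Time passes only in rows, so rows that do not move let the fingers close. It gives the time, the measured TCP pose, the force, the opening and the grip force at its end, in the units of the state.
- env.state(): the state, without advancing time (a new reading comes with each control period).
- env.snapshot(name): name is "side" or "top"; returns a dict with "image" (420x560x3 uint8, blue, green, red), "z_map" (420x560 float32, m along the optical axis (not along the pixel's ray), 0 where there is no reading), "fx", "fy", "cx", "cy" (pixels), "view" (4x4, takes a point from world to camera coordinates). Camera axes: x right, y down, z forward; pixel columns grow to the right and rows downward; lengths in m; the calibration is good to about 2 mm. A picture is of the moment at which its call begins.
- env.job_done(): hands the job in; it is judged then, once.
Trained networks look in a picture, given as the dict that the camera call returned (one of the last four; its "shot" number tells which), for a name from the list of things; names that differ only in an ending like _2 or _b are one class to them, and where a whole thing is asked for, a point or a joint stands for the part that bears it (a point fixed in the world has none). Each returns a list of dicts, best first, with "conf" (0 to 1); they miss things now and then, are a little off and sometimes report something else, mostly with a low value. They report only what shows in the picture. A call takes as long as a camera call.
- env.cut_out(picture, name): "region" (420x560 bool, what is visible of it).
- env.spot_point(picture, name): "at" ([x, y, z] in m, in world coordinates, good to about 4 mm: a listed point, or the origin of a listed thing).
The state is a dict: "time_s": time; "joints": joint angles; "dq": joint speeds; "effort": joint torques, N m; "tool_pos": TCP position; "tcp_rot": TCP orientation; "contact_force": force on the tool from outside, world axes, zero at the start; "ft_torque": the same for the moment, N m; "gripper_width": finger opening in m; "gripper_force": force on a finger pad.
Only numpy, scipy, OpenCV 4.12 (cv2) and the standard library are available. Lean on these libraries where they do the work, as an engineer would, in place of code of your own. Each camera call takes 0.05 s, during which the arm holds its last target. There are 200 camera calls.

## Task

Lock the grey cash box: take the key with the square bow from its wooden holder, push it fully home into the lock in the lid, turn it clockwise to its stop and then back home to its other stop. Withdraw the key and stand it fully home in the holder it came from; work gently, without forcing the key in the lock, and leave the spare key (round bow) and everything else on the counter alone.

Things in the scene. Friction and masses are not known exactly. Their poses are not given: they have to be found in the camera images.
- key: The cash-box key, 35-70 g, standing in its holder. Origin: centre of its collar's underside; z up, x along the blade's width. Steel collar 24 mm across, z 0 to 4 mm. Below it a round neck 6 mm across, 7 mm long, then a flat blade 14 mm wide (x), 5 mm thick (y), z -7 to -21 mm, edges rounded 1 mm. The same after a half turn about z.
- key_bow (a point): Middle of the key's bow, 18 mm above the key's origin, same axes. The bow is a square black plastic slab 28 mm wide (x), 9 mm thick (y), standing on the collar, z 4 to 32 mm above the key's origin. Grip it across its 9 mm thickness.
- holder: The key's wooden holder, 60 x 60 mm, 45 mm high, fixed. Origin: centre of its underside, z up. In the middle of its top a slot 18 mm along its x, 9 mm along its y, 30 mm deep. The key stands in it, key x along holder x (either way round), its collar resting on the top face.
- cashbox: Grey steel cash box, fixed, 160 mm (x) by 220 mm (y) by 85 mm high. Origin: centre of its underside, z up. On the lid: the lock, and a folded wire handle along y, 55 mm to +x of the centre, 9 mm high. Pushing the key down or sideways against the lock, stay below about 30 N.
- lock_mid (a point): Fixed point of the box (its axes): middle of the range where the lock may sit, at its plate's top face, 90 mm up, 20 mm to -x of the box's centre. Steel plate 62 x 62 mm, 5 mm thick; in its middle a slot 20 mm along box x, 6.8 mm along box y. The slot's centre lies up to 7 mm from this point to either side along box y (unknown, differs each time, rigid), exact along x.
- lock_seat (a point): Same place as lock_mid: the height of the key's origin when fully home. The key enters straight down, its x along box x (either way round), until its collar rests on the plate. Then the blade is wholly below the plate and can turn; while turned it is caught there and cannot be pulled out: bring it back to the box's direction before withdrawing.
- barrel (a joint): Turn of the lock barrel, rad: 0 at home (hard stop), growing clockwise from above to a hard stop at 1.0. Friction 0.04 N m; stays where left. The blade has play: the key turns 0.1 to 0.2 rad either way before it takes the barrel along, so it must go that far past each end to bring the barrel to its stop. There torque rises sharply: stop at 0.15 to 0.3 N m, never over 0.6.
- spare_key: Another key, not to be touched: same collar and blade, but a bigger, round black bow, a disc 42 mm across and 9 mm thick standing on edge, its top 45 mm above the origin. Origin as for the key.
- spare_holder: The spare key's holder, same as the key's holder. The two holders change places.
- tub_a: Bystander: lidded clear plastic tub, 108 x 138 x 70 mm. Origin: centre of its underside.
- tub_b: Bystander: lidded clear plastic tub, 98 x 128 x 60 mm. Origin: centre of its underside.
- jar_a: Bystander: spice jar, 52 mm across, 90 mm high. Origin: centre of its underside.
- jar_b: Bystander: spice jar, 48 mm across, 80 mm high. Origin: centre of its underside.
- dish: Bystander: white ceramic bowl, 90 mm across, 35 mm high. Origin: centre of its underside.
- tin: Bystander: round tin, 66 mm across, 70 mm high. Origin: centre of its underside.
- scoop: Bystander: green plastic scoop, 170 mm long, 30 mm high. Origin: under the middle of its cup.

How it is judged:
By the outcome, as a careful person would: the job done as asked, in the order asked, and still so for the second after the job is handed in, with the robot touching nothing.
It also fails if it takes over 72 s, if anything falls off the work surface, if the arm or the gripper's body presses on something with over 40 N, if the wrist force passes 120 N, or if a joint passes its speed limit or range.

## Working session

There is one attempt and no reset: what is moved stays moved. The work goes in short steps, Python scripts to look and compute and a tool call to move; the robot and the scene stay as the last step left them, time stands still between calls to the robot, and variables do not carry over. Pictures are saved under pics/ and viewed, at most 10 in all, crops included, and the job is handed in when it is done.

Besides the shell and the picture viewer there is one more tool, called after "Emit:" as name(argument=value, ...), one argument or row to a line, values as JSON. servo_tool: Moves the arm, as the interface text tells. Its arguments: {"type":"object","properties":{"travel":{"type":"array"},"angular":{"type":"array"},"grip":{"type":"array"},"squeeze":{"type":"number"}},"required":["travel","angular","grip"]}

```bash
mkdir -p pics
cat > h.py <<'E'
import numpy as np, cv2
from bench import env
from scipy.spatial.transform import Rotation as R
def pts(s):
    z=s['z_map'];v,u=np.indices(z.shape)
    c=np.stack([(u-s['cx'])/s['fx']*z,(v-s['cy'])/s['fy']*z,z,np.ones_like(z)],-1)
    return (c@np.linalg.inv(s['view']).T)[...,:3]
def px(s,p):
    c=s['view']@np.r_[p,1]; return (c[0]/c[2]*s['fx']+s['cx'],c[1]/c[2]*s['fy']+s['cy'])
E
python3 - <<'E'
from h import *
print(env.state())
for n in ['top','side']:
    s=env.snapshot(n); cv2.imwrite(f'pics/{n}0.png',s['image'])
    print(n,s['fx'],np.linalg.inv(s['view'])[:3].round(3).tolist())
    for k in ['key','key_bow','holder','cashbox','lock_mid','spare_key','spare_holder','tub_a','jar_a','dish','tin','scoop']:
        for d in env.spot_point(s,k)[:3]:
            print(k,np.round(d['at'],4),round(d['conf'],2),np.round(px(s,d['at'])))
E
```

```text
{'time_s': 0.0, 'joints': array([-1.21764564,  0.33283683, -0.06470437,  1.46091814,  0.02159621,
        1.34988749, -0.08847958]), 'dq': array([-0.00037669, -0.00250542, -0.00023825, -0.00086615,  0.00052021,
        0.00249578,  0.0015081 ]), 'effort': array([ 2.35214668e-05, -6.25446224e+01,  4.93178784e-02, -3.91609240e+01,
        1.62019115e-02,  9.87379288e-03, -4.48430251e-05]), 'tool_pos': array([0.22922507, 0.58105969, 0.23054888]), 'tcp_rot': array([-5.86656647e-01, -3.08613023e+00,  2.10498885e-03]), 'contact_force': array([0.26297123, 0.33332642, 0.4933237 ]), 'ft_torque': array([-0.03650481, -0.00411211, -0.03489664]), 'gripper_force': 0.0, 'gripper_width': 0.08561531008971733}
top 449.0486068724825 [[0.009, -0.982, 0.189, 0.301], [-1.0, -0.012, -0.016, -0.027], [0.018, -0.189, -0.982, 1.495]]
key [0.6306 0.2108 0.0452] 0.43 [203. 197.]
key [ 0.5747 -0.2284  0.0935] 0.27 [338. 212.]
key_bow [0.6346 0.2049 0.0661] 0.54 [204. 194.]
holder [6.283e-01 2.105e-01 1.000e-04] 0.76 [205. 200.]
cashbox [ 5.989e-01 -2.327e-01  1.000e-04] 0.88 [335. 210.]
cashbox [0.6324 0.2138 0.
[... 1050 characters left out ...]
x [ 0.5991 -0.23   -0.0029] 0.74 [313. 271.]
lock_mid [ 0.5718 -0.2297  0.0933] 0.79 [305. 251.]
spare_key [0.4522 0.2049 0.0476] 0.54 [213. 151.]
spare_key [ 0.4142  0.038  -0.0043] 0.41 [214. 208.]
spare_holder [ 0.4448  0.205  -0.0011] 0.68 [212. 164.]
tub_a [5.667e-01 3.711e-01 1.000e-04] 0.91 [239. 121.]
tub_a [0.7616 0.003  0.002 ] 0.69 [339. 188.]
tub_a [0.3938 0.3468 0.0026] 0.65 [187. 135.]
jar_a [ 0.3946  0.3488 -0.0004] 0.79 [187. 136.]
dish [4.153e-01 3.710e-02 4.000e-04] 0.71 [215. 207.]
dish [0.5692 0.3721 0.001 ] 0.44 [240. 121.]
tin [ 6.812e-01 -4.258e-01  4.000e-04] 0.83 [380. 334.]
scoop [ 0.5361 -0.4441  0.0006] 0.89 [321. 361.]
scoop [0.5695 0.3692 0.0024] 0.2 [240. 121.]
```

View pics/top0.png

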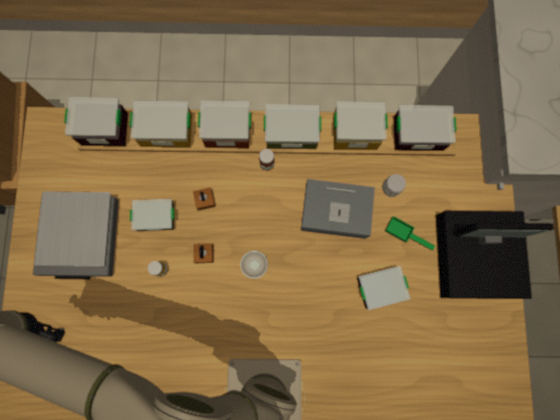

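View pics/side0.png

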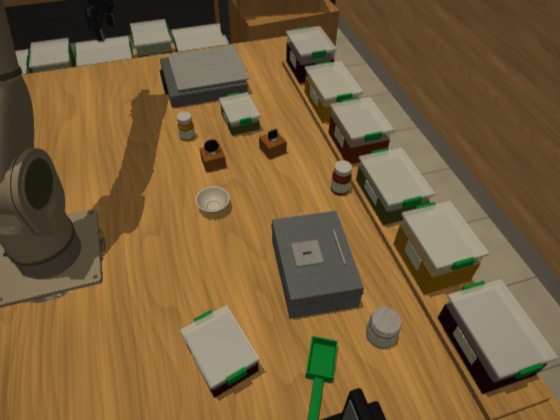

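```bash
cat > m.py <<'E'
from h import *
def rect(P,m,zlo,zhi,lab):
    q=P[m&(P[...,2]>zlo)&(P[...,2]<zhi)]
    if len(q)<8: print(lab,'few',len(q));return
    r=cv2.minAreaRect((q[:,:2]*1000).astype(np.float32)); print(lab,len(q),np.round(r[0],1),np.round(r[1],1),round(r[2],2),'z',np.median(q[:,2]).round(4), 'mean',(q.mean(0)*1000).round(1))
    return q
E
python3 - <<'E'
from m import *
S={}
for n in ['top','side']:
    s=env.snapshot(n);P=pts(s);S[n]=s
    for k,lo,hi in [('cashbox',.078,.095),('holder',.035,.05),('spare_holder',.035,.05),('key',.055,.1),('key_bow',.06,.1)]:
        for d in env.cut_out(s,k)[:1]: print(d['conf']);rect(P,d['region'],lo,hi,n+' '+k)
    out=[]
    for p in [(.6,-.23,.09),(.63,.21,.05)]:
        u,v=map(int,px(s,p)); w,h=(48,36)
        c=s['image'][v-h:v+h,u-w:u+w]; c=cv2.resize(c,(400,300),interpolation=cv2.INTER_CUBIC); print(p,u-w,v-h); out.append(c)
    S[n+'c']=np.hstack(out)
cv2.imwrite('pics/c1.png',np.clip(np.vstack([S['topc'],S['sidec']]).astype(float)*1.5,0,255))
E
```

```text
0.97
top cashbox 3230 [ 596.3 -229.7] [220.6 162. ] 83.57 z 0.0856 mean [ 593.6 -228.8   85.7]
0.75
top holder 286 [630.2 212.3] [62.7 60.3] 12.89 z 0.045 mean [628.1 211.   44.6]
0.77
top spare_holder 278 [447.4 206.8] [60.8 59.7] 2.98 z 0.0451 mean [446.6 205.6  44.7]
0.69
top key few 2
0.46
top key_bow 24 [627.2 211.7] [24.9  8.1] 13.38 z 0.0765 mean [626. 211.  75.]
(0.6, -0.23, 0.09) 290 168
(0.63, 0.21, 0.05) 155 160
0.69
side holder 250 [629.7 206.7] [63.  65.7] 14.18 z 0.043 mean [625.6 199.   42.6]
0.73
side spare_holder 22 [437.4 205. ] [18.6 38.3] 50.9 z 0.048 mean [445.3 198.6  47.4]
0.66
side key 52 [627.1 206.5] [26.1  9.8] 15.76 z 0.0673 mean [628.  204.8  67.9]
0.58
side key_bow 60 [629.2 208.5] [31.4 12. ] 16.45 z 0.0716 mean [628.2 206.1  70. ]
(0.6, -0.23, 0.09) 268 212
(0.63, 0.21, 0.05) 224 101[ WARN:0@4.917] global loadsave.cpp:1063 imwrite_ Unsupported depth image for selected encoder is fallbacked to CV_8U.
```

View pics/c1.png

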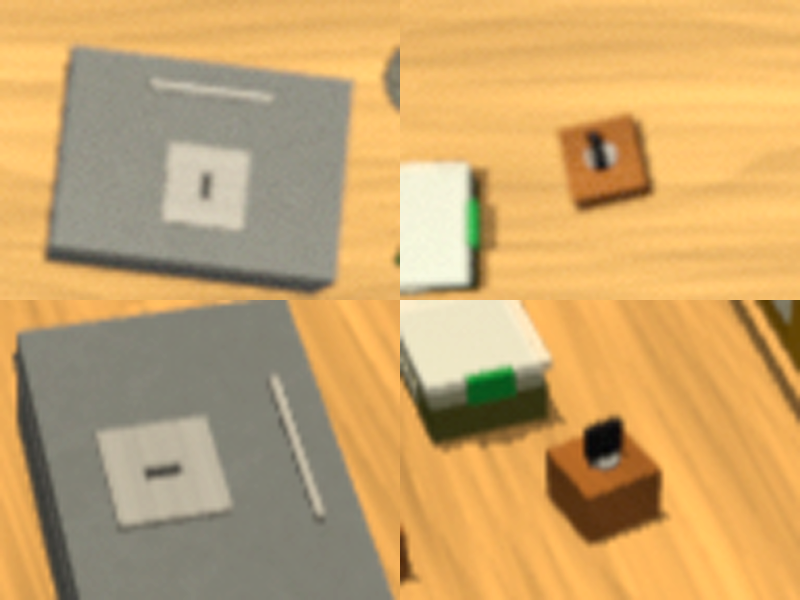

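```bash
cat >> m.py <<'E'
def rectify(s,c,z,half=.06,k=4): # k px/mm ; col = x, row = y
    n=int(2*half*1000*k)
    w=[(c[0]+a*half,c[1]+b*half) for a,b in [(-1,-1),(1,-1),(1,1),(-1,1)]]
    src=np.float32([px(s,(x,y,z)) for x,y in w]); dst=np.float32([(0,0),(n,0),(n,n),(0,n)])
    return cv2.warpPerspective(s['image'],cv2.getPerspectiveTransform(src,dst),(n,n),flags=cv2.INTER_CUBIC)
def blob(mask,c,half,k,lab,near=None):
    n,l,st,ce=cv2.connectedComponentsWithStats(mask.astype(np.uint8))
    for i in sorted(range(1,n),key=lambda i:-st[i,4])[:3]:
        cn,_=cv2.findContours((l==i).astype(np.uint8),0,2); r=cv2.minAreaRect(cn[0])
        f=lambda p:np.round((np.array(p)/k-half*1000)+np.array(c)*1000,2)
        print(lab,f(r[0]),'cen',f(ce[i]),np.round(np.array(r[1])/k,1),round(r[2],2))
E
python3 - <<'E'
from m import *
for n in ['top','side']:
    s=env.snapshot(n)
    c=(.576,-.23); g=cv2.cvtColor(rectify(s,c,.09),6).astype(float)
    pl=np.percentile(g[200:280,140:340],70); lid=np.median(g[0:40]); print(n,pl,lid)
    m=g>(pl+lid)/2; 
    mm=cv2.morphologyEx(m.astype(np.uint8),cv2.MORPH_CLOSE,np.ones((61,61)))
    blob(m,c,.06,4,'plate')
    mm=cv2.erode(cv2.convexHull and mm,np.ones((41,41)))
    blob((g<(pl+30)/2)&(mm>0),c,.06,4,'slot')
    c=(.629,.21); im=rectify(s,c,.077,.03,8).astype(float); g=im.max(2)
    blob(g<45,c,.03,8,'bow')
    im=rectify(s,c,.045,.05,4).astype(float)
    hsv=cv2.cvtColor(im.astype(np.uint8),cv2.COLOR_BGR2HSV)
    print(hsv[200:203,120],hsv[20,20])
    cv2.imwrite(f'pics/r_{n}.png',im)
E
```

```text
top 136.0 98.0
plate [ 575.35 -231.33] cen [ 575.45 -231.53] [63.4 62.5] 83.22
slot [ 575.02 -231.48] cen [ 575.39 -231.43] [ 4.4 15.1] 86.19
bow [625.89 208.38] cen [625.63 208.47] [26.   6.3] 14.04
[[ 15 185 131]
 [ 15 185 131]
 [ 15 185 131]] [ 18 142 165]
side 121.0 86.0
plate [ 575.84 -232.52] cen [ 575.94 -232.29] [62.6 62. ] 83.26
slot [ 575.   -233.73] cen [ 574.93 -233.74] [ 5.9 19. ] 83.12
bow [624.89 194.81] cen [624.95 194.39] [37.6 24.9] 73.5
[[ 14 201 122]
 [ 14 201 122]
 [ 14 201 122]] [ 16 169 124][ WARN:0@1.417] global loadsave.cpp:1063 imwrite_ Unsupported depth image for selected encoder is fallbacked to CV_8U.
```

```bash
cat > plan.py <<'E'
from h import *
import sys,json
# plan.py x y z(mm) yaw(deg) rows grip
def plan(x,y,z,yaw,n,grip,q=2):
    st=env.state();p=st['tool_pos'];r=R.from_rotvec(st['tcp_rot'])
    t=np.array([x,y,z])/1000; a=np.radians(yaw)
    tr=R.from_matrix(np.array([[np.cos(a),np.sin(a),0],[np.sin(a),-np.cos(a),0],[0,0,-1]]))
    w=(r.inv()*tr).as_rotvec()/n; d=(t-p)/n
    T=[];c=r
    for i in range(n): T.append(np.round(c.inv().apply(d)*100,q).tolist()); c=c*R.from_rotvec(w)
    print(json.dumps(dict(travel=T,angular=[np.round(w,3).tolist()]*n,grip=[grip]*n)))
if __name__=='__main__':
    v=list(map(float,sys.argv[1:]));plan(*v[:4],int(v[4]),v[5])
E
python3 plan.py 627 209.5 150 194 14 0.1
```

```text
{"travel": [[-3.62, -1.43, 0.58], [-3.55, -1.59, 0.58], [-3.48, -1.74, 0.58], [-3.4, -1.9, 0.58], [-3.31, -2.04, 0.58], [-3.21, -2.19, 0.58], [-3.11, -2.33, 0.58], [-3.01, -2.46, 0.58], [-2.9, -2.6, 0.58], [-2.78, -2.72, 0.58], [-2.66, -2.84, 0.58], [-2.53, -2.96, 0.58], [-2.39, -3.07, 0.58], [-2.26, -3.17, 0.58]], "angular": [[0.0, -0.0, -0.044], [0.0, -0.0, -0.044], [0.0, -0.0, -0.044], [0.0, -0.0, -0.044], [0.0, -0.0, -0.044], [0.0, -0.0, -0.044], [0.0, -0.0, -0.044], [0.0, -0.0, -0.044], [0.0, -0.0, -0.044], [0.0, -0.0, -0.044], [0.0, -0.0, -0.044], [0.0, -0.0, -0.044], [0.0, -0.0, -0.044], [0.0, -0.0, -0.044]], "grip": [0.1, 0.1, 0.1, 0.1, 0.1, 0.1, 0.1, 0.1, 0.1, 0.1, 0.1, 0.1, 0.1, 0.1]}
```

Emit:
servo_tool(
  travel=[
    [-3.6,-1.4,0.6],
    [-3.55,-1.6,0.6],
    [-3.5,-1.75,0.6],
    [-3.4,-1.9,0.6],
    [-3.3,-2.05,0.6],
    [-3.2,-2.2,0.6],
    [-3.1,-2.35,0.6],
    [-3.0,-2.45,0.6],
    [-2.9,-2.6,0.6],
    [-2.8,-2.7,0.6],
  ],
  angular=[
    [0,0,-0.044],
    [0,0,-0.044],
    [0,0,-0.044],
    [0,0,-0.044],
    [0,0,-0.044],
    [0,0,-0.044],
    [0,0,-0.044],
    [0,0,-0.044],
    [0,0,-0.044],
    [0,0,-0.044],
  ],
  grip=[0.1,0.1,0.1,0.1,0.1,0.1,0.1,0.1,0.1,0.1],
  squeeze=40,
)

```text
time_s: 3.0
tool_pos: [0.514, 0.3142, 0.1713]
tcp_rot: [-0.104, 3.14, 0.0]
contact_force: [0.4, 0.9, 0.2]
gripper_width: 0.047
gripper_force: 0.0
```

Emit:
servo_tool(
  travel=[
    [-2.65,-2.85,0.6],
    [-2.55,-2.95,0.6],
    [-2.4,-3.05,0.6],
    [-2.25,-3.2,0.6],
    [0,0,0],
    [0,0,0],
  ],
  angular=[
    [0,0,-0.044],
    [0,0,-0.044],
    [0,0,-0.044],
    [0,0,-0.044],
    [0,0,0],
    [0,0,0],
  ],
  grip=[0.1,0.1,0.1,0.1,0.1,0.1],
)

```text
time_s: 3.6
tool_pos: [0.6268, 0.2075, 0.1468]
tcp_rot: [0.373, -3.119, 0.0]
contact_force: [0.2, 0.7, 1.3]
gripper_width: 0.047
gripper_force: 0.0
```

Run:
```python
from m import *
s=env.snapshot('side'); cv2.imwrite('pics/s2.png',cv2.resize(s['image'][90:180,200:320],(800,600),interpolation=2))
for i,d in enumerate(env.cut_out(s,'key_bow')[:1]): rect(pts(s),d['region'],.05,.1,'bow')
from plan import plan
plan(627,209.5,51,194,8,0.1); print(env.state()['joints'])
```

```text
bow 74 [627.6 206.2] [26.6 11.8] 15.1 z 0.0652 mean [627.1 205.3  65.2]
{"travel": [[-0.01, -0.01, 1.2], [-0.01, -0.01, 1.2], [-0.01, -0.01, 1.2], [-0.01, -0.01, 1.2], [-0.01, -0.01, 1.2], [-0.01, -0.01, 1.2], [-0.01, -0.01, 1.2], [-0.01, -0.01, 1.2]], "angular": [[0.0, -0.0, -0.0], [0.0, -0.0, -0.0], [0.0, -0.0, -0.0], [0.0, -0.0, -0.0], [0.0, -0.0, -0.0], [0.0, -0.0, -0.0], [0.0, -0.0, -0.0], [0.0, -0.0, -0.0]], "grip": [0.1, 0.1, 0.1, 0.1, 0.1, 0.1, 0.1, 0.1]}
[-0.48873285  0.45974195  0.1304159   1.47172582 -0.06262404  1.21412134
  1.46229225]
```

View pics/s2.png

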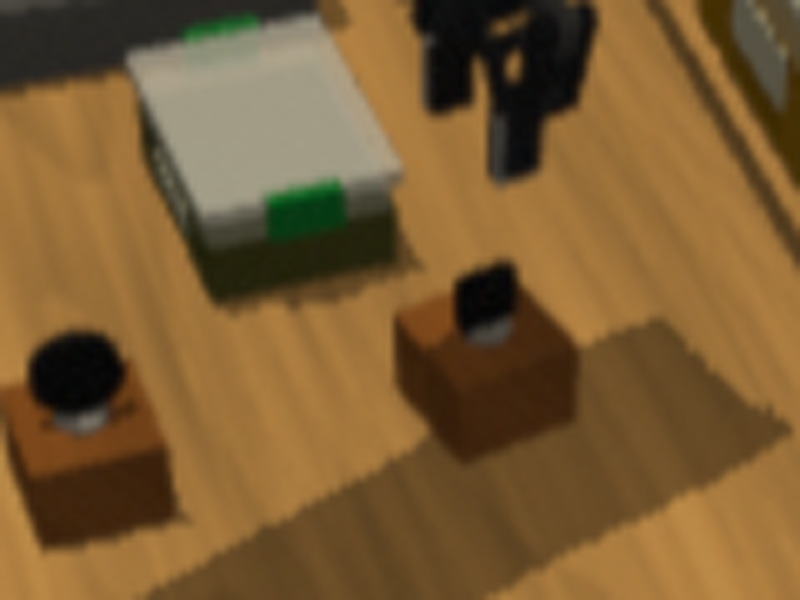

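Emit:
servo_tool(
  travel=[
    [0,0,1.6],
    [0,0,1.6],
    [0,0,1.6],
    [0,0,1.6],
    [0,0,1.6],
    [0,-0.1,1.0],
    [0,0,0.5],
    [0,0,0],
  ],
  angular=[
    [0,0,0],
    [0,0,0],
    [0,0,0],
    [0,0,0],
    [0,0,0],
    [0,0,0],
    [0,0,0],
    [0,0,0],
  ],
  grip=[0.1,0.1,0.1,0.1,0.1,0.1,0.1,0.1],
)

```text
time_s: 4.5
tool_pos: [0.6264, 0.2074, 0.0516]
tcp_rot: [0.376, -3.118, 0.0]
contact_force: [0.3, 0.6, -0.5]
gripper_width: 0.0469
gripper_force: 0.0
```

Run:
```python
from h import *
from plan import plan
print(env.state()); plan(627,209.5,51,194,1,0.1)
```

```text
{'time_s': 4.5, 'joints': array([-0.4787027 ,  0.55191101,  0.12080495,  1.55154784, -0.07319236,
        1.04347545,  1.47201572]), 'dq': array([-0.00054527, -0.01856903, -0.00047635, -0.01673554,  0.00093289,
        0.01227943, -0.00169733]), 'effort': array([ 7.39436690e-02, -7.06037021e+01,  3.96537066e+00, -3.42138898e+01,
        1.07316091e-02, -2.05879519e-01,  1.52744225e-02]), 'tool_pos': array([0.62640421, 0.20736626, 0.05159059]), 'tcp_rot': array([ 3.75945855e-01, -3.11812590e+00,  3.51289630e-04]), 'contact_force': array([ 0.33159168,  0.55711723, -0.45455971]), 'ft_torque': array([-0.00668237, -0.01392845, -0.029524  ]), 'gripper_force': 0.0, 'gripper_width': 0.046871222405304926}
{"travel": [[-0.11, 0.19, 0.06]], "angular": [[-0.0, -0.001, -0.004]], "grip": [0.1]}
```

Emit:
servo_tool(
  travel=[
    [-0.1,0.15,0],
    [0,0,0],
    [0,0,0],
    [0,0,0],
    [0,0,0],
    [0,0,0],
  ],
  angular=[
    [0,0,0],
    [0,0,0],
    [0,0,0],
    [0,0,0],
    [0,0,0],
    [0,0,0],
  ],
  grip=[0,-0.5,-1,-1,-1,-1],
  squeeze=40,
)

```text
time_s: 5.1
tool_pos: [0.6277, 0.2094, 0.053]
tcp_rot: [-0.376, 3.118, 0.001]
contact_force: [-1.3, -0.1, 6.2]
gripper_width: 0.0083
gripper_force: 39.9
```

Emit:
servo_tool(
  travel=[
    [0,0,-0.3],
    [0,0,-0.7],
    [0,0,-1.5],
    [0,0,-1.5],
    [0,0,-2],
    [0,0,-2],
    [0,0,-1],
    [0,0,0],
  ],
  angular=[
    [0,0,0],
    [0,0,0],
    [0,0,0],
    [0,0,0],
    [0,0,0],
    [0,0,0],
    [0,0,0],
    [0,0,0],
  ],
  grip=[-1,-1,-1,-1,-1,-1,-1,-1],
)

```text
time_s: 5.9
tool_pos: [0.6283, 0.2096, 0.1448]
tcp_rot: [-0.376, 3.115, 0.002]
contact_force: [0.6, 0.5, -0.1]
gripper_width: 0.0083
gripper_force: 39.3
```

Run:
```python
from h import *
from plan import plan
s=env.snapshot('side'); st=env.state();print(st['contact_force'],st['ft_torque'],st['gripper_width'],st['tool_pos'])
for k in ['key','key_bow']: print(k,[(d['at'],d['conf']) for d in env.spot_point(s,k)[:2]])
u,v=map(int,px(s,st['tool_pos'])); print(u,v)
cv2.imwrite('pics/s3.png',cv2.resize(s['image'][v-36:v+36,u-48:u+48],(800,600),interpolation=2))
plan(575.3,-232,150,173.25,13,-1)
```

```text
[-0.14260183  0.13326494 -0.94159097] [ 0.00124104  0.03767037 -0.0632422 ] 0.00793587945674344 [0.62756745 0.20940331 0.14312192]
key [([0.6845, -0.4247, 0.0018], 0.56), ([0.5691, 0.3742, 0.0026], 0.48)]
key_bow [([0.6294, 0.2121, 0.1518], 0.47)]
271 111
{"travel": [[1.19, -3.2, -0.06], [1.1, -3.23, -0.06], [1.01, -3.26, -0.06], [0.92, -3.29, -0.06], [0.83, -3.31, -0.06], [0.74, -3.34, -0.07], [0.65, -3.35, -0.07], [0.56, -3.37, -0.07], [0.46, -3.39, -0.07], [0.37, -3.4, -0.07], [0.28, -3.41, -0.07], [0.18, -3.41, -0.07], [0.09, -3.42, -0.07]], "angular": [[-0.0, -0.0, 0.028], [-0.0, -0.0, 0.028], [-0.0, -0.0, 0.028], [-0.0, -0.0, 0.028], [-0.0, -0.0, 0.028], [-0.0, -0.0, 0.028], [-0.0, -0.0, 0.028], [-0.0, -0.0, 0.028], [-0.0, -0.0, 0.028], [-0.0, -0.0, 0.028], [-0.0, -0.0, 0.028], [-0.0, -0.0, 0.028], [-0.0, -0.0, 0.028]], "grip": [-1, -1, -1, -1, -1, -1, -1, -1, -1, -1, -1, -1, -1]}
```

View pics/s3.png

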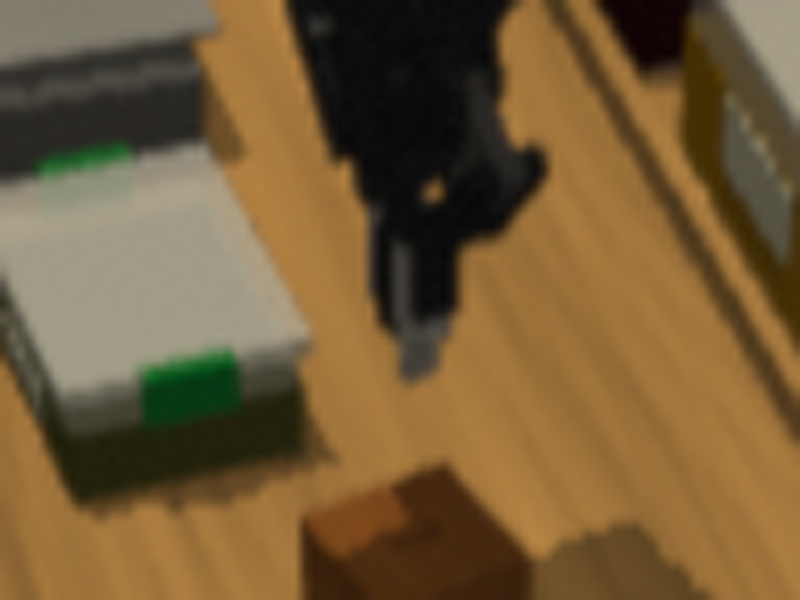

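Emit:
servo_tool(
  travel=[
    [1.2,-3.2,-0.1],
    [1.1,-3.25,-0.1],
    [1.0,-3.25,-0.1],
    [0.9,-3.3,-0.1],
    [0.85,-3.3,-0.1],
    [0.75,-3.35,-0.1],
    [0.65,-3.35,-0.1],
    [0.55,-3.35,0],
    [0.45,-3.4,0],
    [0.35,-3.4,0],
  ],
  angular=[
    [0,0,0.028],
    [0,0,0.028],
    [0,0,0.028],
    [0,0,0.028],
    [0,0,0.028],
    [0,0,0.028],
    [0,0,0.028],
    [0,0,0.028],
    [0,0,0.028],
    [0,0,0.028],
  ],
  grip=[-1,-1,-1,-1,-1,-1,-1,-1,-1,-1],
)

```text
time_s: 7.05
tool_pos: [0.5865, -0.1313, 0.1482]
tcp_rot: [-0.064, -3.139, -0.0]
contact_force: [0.3, 0.5, -0.5]
gripper_width: 0.0081
gripper_force: 39.2
```

Emit:
servo_tool(
  travel=[
    [0.3,-3.4,0],
    [0.2,-3.4,0],
    [0.1,-3.4,0],
    [0,0,0],
    [0,0,0],
  ],
  angular=[
    [0,0,0.028],
    [0,0,0.028],
    [0,0,0.028],
    [0,0,0],
    [0,0,0],
  ],
  grip=[-1,-1,-1,-1,-1],
)

```text
time_s: 7.55
tool_pos: [0.5738, -0.232, 0.1482]
tcp_rot: [-0.197, -3.134, -0.0]
contact_force: [0.1, 1.3, -0.0]
gripper_width: 0.0083
gripper_force: 39.2
```

```bash
python3 plan.py 575.3 -232 124 173.25 2 -1; python3 -c "
from h import *;print(env.state())"
```

```text
{"travel": [[-0.08, 0.01, 1.21], [-0.08, 0.01, 1.21]], "angular": [[0.0, -0.001, -0.004], [0.0, -0.001, -0.004]], "grip": [-1.0, -1.0]}
{'time_s': 7.55, 'joints': array([ 0.01729693,  0.38681576,  0.37212621,  1.60034286, -0.14836878,
        1.18413974,  1.86611308]), 'dq': array([-2.87281818e-02, -9.08145294e-03, -3.05981468e-02,  9.20277559e-04,
       -6.36205353e-03, -9.65226409e-05, -3.90453177e-03]), 'effort': array([ 2.72034623e+00, -6.06682563e+01,  8.58525753e+00, -3.70565057e+01,
        3.08577837e-01, -2.29000999e-02,  8.59117764e-02]), 'tool_pos': array([ 0.57378036, -0.23195058,  0.14822761]), 'tcp_rot': array([-1.96703763e-01, -3.13375157e+00, -3.99160672e-04]), 'contact_force': array([ 0.05364299,  1.25471056, -0.00312753]), 'ft_torque': array([ 0.0888868 , -0.00984127,  0.01840224]), 'gripper_force': 39.18465793132782, 'gripper_width': 0.00826995385824955}
```

Emit:
servo_tool(
  travel=[
    [-0.15,0,1.2],
    [0,0,1.2],
    [0,0,0],
    [0,0,0],
  ],
  angular=[
    [0,0,-0.008],
    [0,0,0],
    [0,0,0],
    [0,0,0],
  ],
  grip=[-1,-1,-1,-1],
)

```text
time_s: 7.95
tool_pos: [0.5758, -0.2308, 0.1245]
tcp_rot: [-0.18, -3.135, -0.001]
contact_force: [-0.4, 1.1, -0.6]
gripper_width: 0.0083
gripper_force: 39.2
```

Run:
```python
from h import *
s=env.snapshot('side'); st=env.state();print(st['contact_force'],st['tool_pos'],st['tcp_rot'])
u,v=map(int,px(s,(.575,-.232,.09))); print(u,v)
im=s['image'][v-36:v+24,u-40:u+40]; im=cv2.resize(im,(800,600),interpolation=2)
M=R.from_rotvec(st['tcp_rot'])
def L(a,b,col):
    f=lambda p:tuple(int(round(x)) for x in ((px(s,p)[0]-(u-40)+.5)*10,(px(s,p)[1]-(v-36)+.5)*10)); cv2.line(im,f(a),f(b),col,1)
p=st['tool_pos'];ex=M.as_matrix()[:,0]
for y,c in[(-232,(0,0,255)),(-234,(255,0,0)),(-230,(0,255,0))]:
    a=np.radians(-6.75); d=np.array([np.cos(a),np.sin(a),0])*.03; o=np.array([.5753,y/1000,.09]); L(o-d,o+d,c)
L(p,p+M.apply([0,0,.029]),(255,255,0))
cv2.imwrite('pics/s4.png',im)
```

```text
[ 0.23332422 -0.46478597 -0.33268858] [ 0.57606237 -0.23118973  0.12514034] [-1.80902330e-01 -3.13609096e+00 -2.13193037e-04]
306 252
```

View pics/s4.png

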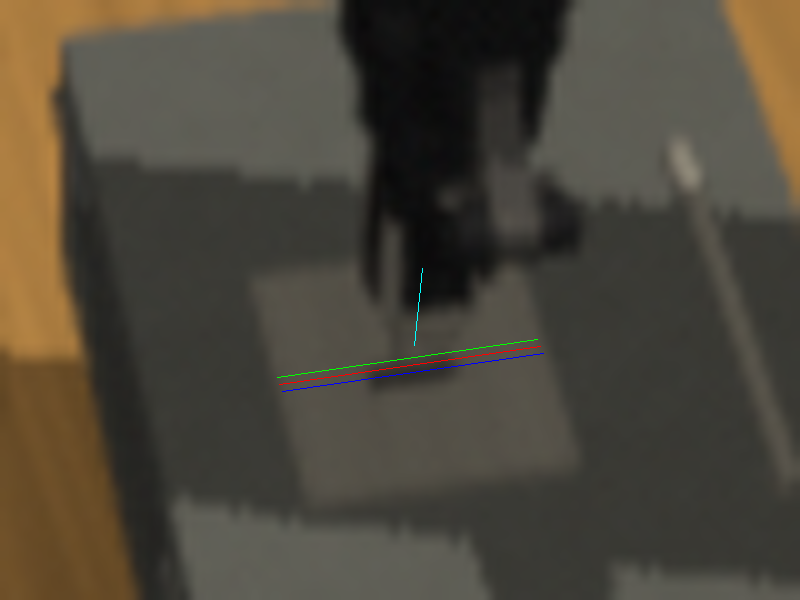

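Run:
```python
from h import *
s=env.snapshot('side'); st=env.state()
u,v=map(int,px(s,(.575,-.232,.09))); W,k=20,20
im=s['image'][v-17:v+13,u-W:u+W].astype(float)*2.5
raw=cv2.resize(np.clip(im,0,255).astype(np.uint8),(800,600),interpolation=2)[:, 150:600]
ov=raw.copy()
M=R.from_rotvec(st['tcp_rot']);p=st['tool_pos']
def L(a,b,col):
    f=lambda p:(int((px(s,p)[0]-(u-W)+.5)*k)-150,int((px(s,p)[1]-(v-17)+.5)*k)); cv2.line(ov,f(a),f(b),col,1)
K=lambda x,y,z:p+M.apply([x/1000,y/1000,(8-z)/1000])
for x in(-7,7):
  for y in(-2.5,2.5): L(K(x,y,-7),K(x,y,-21),(0,255,255))
for z in(-7,-21):
  for y in(-2.5,2.5): L(K(-7,y,z),K(7,y,z),(0,255,255))
  for x in(-7,7): L(K(x,-2.5,z),K(x,2.5,z),(0,255,255))
t=np.linspace(0,2*np.pi,25)
for z in(0,4):
  for a,b in zip(t,t[1:]): L(K(12*np.cos(a),12*np.sin(a),z),K(12*np.cos(b),12*np.sin(b),z),(255,255,0))
a=np.radians(-6.75);X=np.array([np.cos(a),np.sin(a),0]);Y=np.array([-np.sin(a),np.cos(a),0]);o=np.array([.5753,-.2335,.09])
c=[o+X*i*.01+Y*j*.0034 for i,j in[(-1,-1),(1,-1),(1,1),(-1,1),(-1,-1)]]
for q,r in zip(c,c[1:]):L(q,r,(0,0,255))
cv2.imwrite('pics/s5.png',cv2.resize(np.hstack([raw,ov]),(800,533)))
```

```text
(no output)
```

View pics/s5.png

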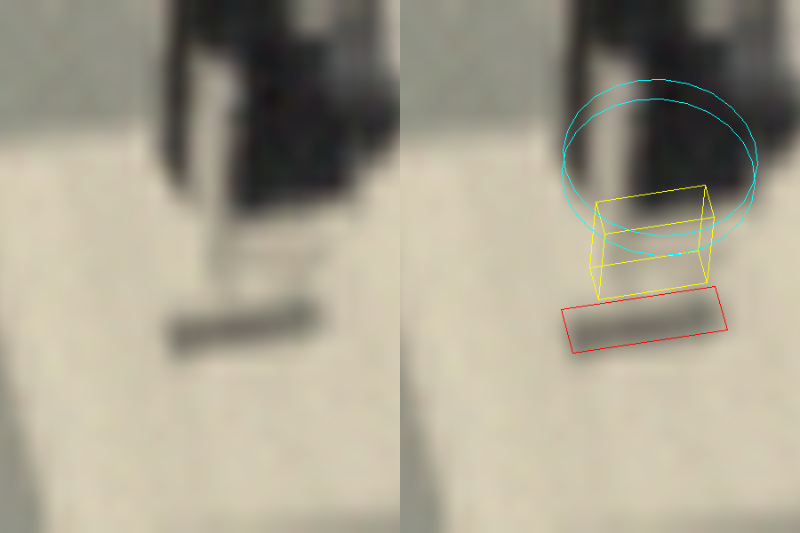

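Run:
```python
from h import *
A=[]
for i in range(3):
    s=env.snapshot('side');A.append(pts(s))
P=np.median(A,0);st=env.state();p=st['tool_pos']
a=np.radians(-6.75);X=np.array([np.cos(a),np.sin(a)]);Y=np.array([-X[1],X[0]])
o=np.array([.5753,-.232])
d=P[...,:2]-o; lx=d@X*1000;ly=d@Y*1000;z=P[...,2]*1000
print('tcp local',(p[:2]-o)@X*1000,(p[:2]-o)@Y*1000,p[2])
u,v=map(int,px(s,(.575,-.232,.09)))
for r in range(v-16,v+6): print(r,' '.join(f'{lx[r,c]:4.0f}/{ly[r,c]:3.0f}/{z[r,c]:3.0f}' for c in range(u-9,u+10)))
```

```text
tcp local 0.8872792539575309 0.4738212874606787 0.1257146054153295
236  -10/ 52/ 84   -8/ 51/ 85   -6/ 51/ 84   -4/ 50/ 85   -1/ 52/ 82  -11/ 10/138  -11/  2/149  -13/-13/169  -12/-15/171  -11/-19/176   -9/-20/177   -7/-20/176   -5/-21/177  -11/-47/212   -9/-47/212   -7/-47/212   -5/-47/211   -5/-53/219   -4/-55/222
237  -11/ 49/ 84   -8/ 50/ 83   -6/ 48/ 85   -4/ 47/ 85   -2/ 46/ 86  -11/  8/137  -11/  1/147  -11/ -5/155  -11/-15/168  -10/-18/172   -8/-19/172   -7/-22/175  -11/-42/202  -12/-50/213  -11/-55/219  -10/-56/220   -8/-56/221   -6/-57/221   -4/-57/220
238  -11/ 47/ 83   -9/ 46/ 84   -7/ 46/ 84   -5/ 44/ 86   -2/ 45/ 84  -11/  9/133  -11/  0/145  -10/ -5/151  -12/-16/166  -10/-19/169  -12/-30/185  -12/-38/194  -12/-44/202  -12/-50/209  -12/-57/219  -11/-59/221   -8/-58/220   -6/-58/220   -4/-58/219
239  -13/ 42/ 86  -10/ 43/ 84   -8/ 42/ 85   -5/ 43/ 84   -3/ 43/ 83  -11/  8/131  -11/ -1/143  -11/ -7/151  -10/-11/155   -8/-11/155  -11/-30/180  -12/-38/191  -11/-43/198  -13/-55/213  -12/-57/216  -11/-59/219   -9/-61/221   -7/-61/220   -5/-61/220
240  -13/ 40/ 85  -11/ 40/ 85
[... 3788 characters left out ...]
 87  -13/ -4/ 87  -12/ -6/ 89   -9/ -6/ 90   -7/ -6/ 88   -5/ -6/ 88   -3/ -7/ 89   -0/ -7/ 88    2/ -8/ 89    4/ -8/ 88    6/ -8/ 88    9/ -8/ 88   10/-10/ 90   12/-11/ 90   15/-11/ 90   17/-11/ 90
256  -23/ -5/ 88  -21/ -6/ 88  -19/ -7/ 89  -17/ -8/ 91  -14/ -7/ 88  -12/ -9/ 90  -10/ -8/ 89   -8/-10/ 90   -5/ -9/ 88   -4/-10/ 90   -1/-11/ 90    1/-10/ 88    3/-11/ 89    5/-12/ 90    8/-12/ 89   10/-13/ 90   12/-12/ 89   14/-13/ 89   16/-14/ 90
257  -24/ -9/ 89  -21/ -9/ 88  -19/-10/ 90  -17/-11/ 91  -15/-10/ 89  -13/-11/ 89  -11/-12/ 90   -8/-11/ 88   -6/-12/ 89   -4/-13/ 90   -2/-13/ 89    0/-13/ 89    3/-12/ 87    5/-14/ 89    7/-14/ 89    9/-14/ 88   11/-16/ 90   13/-16/ 90   16/-15/ 88
```

Emit:
servo_tool(
  travel=[
    [0.1,-0.04,0.2],
    [0,0,0.2],
    [0,0,0.2],
    [0,0,0.2],
    [0,0,0.1],
    [0,0,0],
  ],
  angular=[
    [0,0,0],
    [0,0,0],
    [0,0,0],
    [0,0,0],
    [0,0,0],
    [0,0,0],
  ],
  grip=[-1,-1,-1,-1,-1,-1],
)

```text
time_s: 8.8
tool_pos: [0.5749, -0.2318, 0.1161]
tcp_rot: [-0.182, -3.136, -0.0]
contact_force: [-0.0, -0.3, 0.3]
gripper_width: 0.0084
gripper_force: 39.2
```

Emit:
servo_tool(
  travel=[
    [0,0,0.15],
    [0,0,0.15],
    [0,0,0.15],
    [0,0,0],
  ],
  angular=[
    [0,0,0],
    [0,0,0],
    [0,0,0],
    [0,0,0],
  ],
  grip=[-1,-1,-1,-1],
)

```text
time_s: 9.2
tool_pos: [0.5748, -0.2318, 0.1115]
tcp_rot: [-0.182, -3.136, -0.0]
contact_force: [-0.1, -0.5, -0.6]
gripper_width: 0.0083
gripper_force: 39.2
```

In the slot. Going on to seating (expected TCP about 0.098).

Emit:
servo_tool(
  travel=[
    [0,0,0.2],
    [0,0,0.2],
    [0,0,0.2],
    [0,0,0.2],
    [0,0,0.15],
    [0,0,0.1],
    [0,0,0],
  ],
  angular=[
    [0,0,0],
    [0,0,0],
    [0,0,0],
    [0,0,0],
    [0,0,0],
    [0,0,0],
    [0,0,0],
  ],
  grip=[-1,-1,-1,-1,-1,-1,-1],
)

```text
time_s: 9.9
tool_pos: [0.5749, -0.2318, 0.1011]
tcp_rot: [-0.182, -3.136, -0.0]
contact_force: [0.2, 0.8, -1.1]
gripper_width: 0.0081
gripper_force: 39.2
```

Emit:
servo_tool(
  travel=[
    [0,0,0.1],
    [0,0,0.1],
    [0,0,0.1],
    [0,0,0.1],
    [0,0,0],
  ],
  angular=[
    [0,0,0],
    [0,0,0],
    [0,0,0],
    [0,0,0],
    [0,0,0],
  ],
  grip=[-1,-1,-1,-1,-1],
)

```text
time_s: 10.4
tool_pos: [0.575, -0.2319, 0.0979]
tcp_rot: [0.182, 3.136, 0.001]
contact_force: [-2.9, 1.1, 6.4]
gripper_width: 0.0083
gripper_force: 40.2
```

Emit:
servo_tool(
  travel=[
    [0,0,0],
    [0,0,0],
    [0,0,0],
    [0,0,0],
    [0,0,0],
    [0,0,0],
  ],
  angular=[
    [0,0,0.08],
    [0,0,0.08],
    [0,0,0.08],
    [0,0,0.08],
    [0,0,0.08],
    [0,0,0],
  ],
  grip=[-1,-1,-1,-1,-1,-1],
)

```text
time_s: 11.0
tool_pos: [0.5757, -0.2316, 0.0979]
tcp_rot: [0.802, 3.036, 0.001]
contact_force: [1.4, 0.9, 4.2]
gripper_width: 0.0084
gripper_force: 40.0
```

```bash
cat > st.py <<'E'
from h import *
s=env.state(); m=R.from_rotvec(s['tcp_rot']).as_matrix()
yaw=np.degrees(np.arctan2(m[1,0],m[0,0]))%360
print('t',s['time_s'],'turn rad cw',round(np.radians(173.25-yaw),3),'tilt',m[:2,2].round(4),'F',s['contact_force'].round(2),'T',s['ft_torque'].round(3),'p',(s['tool_pos']*1000).round(2),'j7',s['joints'][6].round(2))
E
python3 st.py
```

```text
t 11.0 turn rad cw 0.399 tilt [0.0014 0.0001] F [1.42 0.9  4.24] T [ 0.261 -0.067 -0.015] p [ 575.67 -231.64   97.95] j7 1.52
```

Emit:
servo_tool(
  travel=[
    [0,0,0],
    [0,0,0],
    [0,0,0],
    [0,0,0],
    [0,0,0],
    [0,0,0],
    [0,0,0],
  ],
  angular=[
    [0,0,0.1],
    [0,0,0.1],
    [0,0,0.1],
    [0,0,0.1],
    [0,0,0.1],
    [0,0,0.08],
    [0,0,0],
  ],
  grip=[-1,-1,-1,-1,-1,-1,-1],
)

```text
time_s: 11.7
tool_pos: [0.5761, -0.2312, 0.0979]
tcp_rot: [1.634, 2.682, 0.002]
contact_force: [1.6, 2.7, 5.9]
gripper_width: 0.0083
gripper_force: 40.0
```

```bash
python3 st.py
```

```text
t 11.7 turn rad cw 0.976 tilt [0.002  0.0004] F [1.64 2.74 5.85] T [ 0.573 -0.493  0.055] p [ 576.13 -231.15   97.93] j7 0.98
```

Emit:
servo_tool(
  travel=[
    [0,0,0],
    [0,0,0],
    [0,0,0],
    [0,0,0],
  ],
  angular=[
    [0,0,0.04],
    [0,0,0.04],
    [0,0,0.04],
    [0,0,0],
  ],
  grip=[-1,-1,-1,-1],
)

```text
time_s: 12.1
tool_pos: [0.5762, -0.2311, 0.0979]
tcp_rot: [1.789, 2.58, 0.003]
contact_force: [3.3, 3.4, 6.0]
gripper_width: 0.0085
gripper_force: 40.0
```

```bash
python3 st.py
```

```text
t 12.1 turn rad cw 1.095 tilt [0.0022 0.0005] F [3.25 3.36 6.  ] T [ 0.672 -0.639  0.055] p [ 576.23 -231.1    97.94] j7 0.87
```

Emit:
servo_tool(
  travel=[
    [0,0,0],
    [0,0,0],
    [0,0,0],
  ],
  angular=[
    [0,0,0.03],
    [0,0,0.03],
    [0,0,0],
  ],
  grip=[-1,-1,-1],
)

```text
time_s: 12.4
tool_pos: [0.5762, -0.231, 0.0979]
tcp_rot: [1.867, 2.525, 0.003]
contact_force: [3.5, 4.4, 5.2]
gripper_width: 0.0083
gripper_force: 40.1
```

```bash
python3 st.py
```

```text
t 12.4 turn rad cw 1.156 tilt [0.0022 0.0006] F [3.48 4.43 5.24] T [ 0.766 -0.692  0.044] p [ 576.22 -231.05   97.94] j7 0.82
```

Emit:
servo_tool(
  travel=[
    [0,0,0],
    [0,0,0],
  ],
  angular=[
    [0,0,0.04],
    [0,0,0],
  ],
  grip=[-1,-1],
)

```text
time_s: 12.6
tool_pos: [0.5762, -0.2311, 0.0979]
tcp_rot: [1.917, 2.487, 0.003]
contact_force: [4.8, 4.4, 4.9]
gripper_width: 0.0082
gripper_force: 40.1
```

```bash
python3 st.py
```

```text
t 12.6 turn rad cw 1.196 tilt [0.0023 0.0006] F [4.81 4.45 4.9 ] T [ 0.796 -0.776  0.069] p [ 576.24 -231.05   97.93] j7 0.78
```

Emit:
servo_tool(
  travel=[
    [0,0,0],
    [0,0,0],
  ],
  angular=[
    [0,0,0.03],
    [0,0,0],
  ],
  grip=[-1,-1],
)

```text
time_s: 12.8
tool_pos: [0.5763, -0.2311, 0.0979]
tcp_rot: [1.954, 2.458, 0.003]
contact_force: [4.1, 4.8, 6.0]
gripper_width: 0.0086
gripper_force: 40.1
```

```bash
python3 st.py
```

```text
t 12.8 turn rad cw 1.225 tilt [0.0024 0.0006] F [4.1  4.81 6.01] T [ 0.76  -0.813  0.15 ] p [ 576.3  -231.05   97.94] j7 0.75
```

Emit:
servo_tool(
  travel=[
    [0,0,0],
    [0,0,0],
  ],
  angular=[
    [0,0,0.02],
    [0,0,0],
  ],
  grip=[-1,-1],
)

```text
time_s: 13.0
tool_pos: [0.5763, -0.231, 0.0979]
tcp_rot: [1.978, 2.439, 0.003]
contact_force: [4.1, 4.5, 5.5]
gripper_width: 0.0084
gripper_force: 40.1
```

```bash
python3 st.py
```

```text
t 13.0 turn rad cw 1.245 tilt [0.0024 0.0006] F [4.08 4.49 5.47] T [ 0.757 -0.854  0.185] p [ 576.35 -231.02   97.94] j7 0.74
```

Emit:
servo_tool(
  travel=[
    [0,0,0],
    [0,0,0],
  ],
  angular=[
    [0,0,0.02],
    [0,0,0],
  ],
  grip=[-1,-1],
)

```text
time_s: 13.2
tool_pos: [0.5764, -0.231, 0.098]
tcp_rot: [2.002, 2.419, 0.003]
contact_force: [3.3, 3.6, 5.0]
gripper_width: 0.0087
gripper_force: 40.1
```

```bash
python3 st.py
```

```text
t 13.2 turn rad cw 1.265 tilt [0.0025 0.0005] F [3.26 3.56 4.95] T [ 0.755 -0.85   0.215] p [ 576.4  -230.99   97.95] j7 0.72
```

Emit:
servo_tool(
  travel=[
    [0,0,0],
    [0,0,0],
    [0,0,0],
    [0,0,0],
    [0,0,0],
    [0,0,0],
    [0,0,0],
    [0,0,0],
    [0,0,0],
    [0,0,0],
  ],
  angular=[
    [0,0,-0.1],
    [0,0,-0.12],
    [0,0,-0.12],
    [0,0,-0.12],
    [0,0,-0.12],
    [0,0,-0.12],
    [0,0,-0.12],
    [0,0,-0.12],
    [0,0,-0.12],
    [0,0,-0.1],
  ],
  grip=[-1,-1,-1,-1,-1,-1,-1,-1,-1,-1],
)

```text
time_s: 14.2
tool_pos: [0.5746, -0.2321, 0.0979]
tcp_rot: [-0.344, -3.122, -0.0]
contact_force: [-2.6, 1.8, 9.5]
gripper_width: 0.0082
gripper_force: 40.6
```

Emit:
servo_tool(
  travel=[
    [0,0,0],
    [0,0,0],
    [0,0,0],
    [0,0,0],
  ],
  angular=[
    [0,0,-0.06],
    [0,0,-0.06],
    [0,0,-0.05],
    [0,0,0],
  ],
  grip=[-1,-1,-1,-1],
)

```text
time_s: 14.6
tool_pos: [0.5746, -0.2324, 0.0979]
tcp_rot: [-0.082, -3.14, 0.0]
contact_force: [-3.1, 1.8, 8.7]
gripper_width: 0.0083
gripper_force: 40.6
```

```bash
python3 st.py
```

```text
t 14.6 turn rad cw -0.065 tilt [-0.0002 -0.    ] F [-3.14  1.78  8.72] T [0.386 0.627 0.004] p [ 574.59 -232.38   97.9 ] j7 1.95
```

Emit:
servo_tool(
  travel=[
    [0,0,0],
    [0,0,0],
    [0,0,0],
  ],
  angular=[
    [0,0,-0.03],
    [0,0,-0.03],
    [0,0,0],
  ],
  grip=[-1,-1,-1],
)

```text
time_s: 14.9
tool_pos: [0.5746, -0.2325, 0.0979]
tcp_rot: [0.011, -3.141, 0.0]
contact_force: [-2.5, 1.1, 9.6]
gripper_width: 0.0081
gripper_force: 40.6
```

```bash
python3 st.py
```

```text
t 14.9 turn rad cw -0.125 tilt [-0.0001 -0.0002] F [-2.49  1.06  9.62] T [ 0.266  0.565 -0.047] p [ 574.61 -232.46   97.9 ] j7 2.0
```

Emit:
servo_tool(
  travel=[
    [0,0,0],
    [0,0,0],
  ],
  angular=[
    [0,0,-0.03],
    [0,0,0],
  ],
  grip=[-1,-1],
)

```text
time_s: 15.1
tool_pos: [0.5746, -0.2325, 0.0979]
tcp_rot: [0.058, -3.141, 0.0]
contact_force: [-3.1, 1.5, 8.6]
gripper_width: 0.0081
gripper_force: 40.5
```

```bash
python3 st.py
```

```text
t 15.1 turn rad cw -0.155 tilt [-0.0001 -0.0003] F [-3.11  1.47  8.6 ] T [ 0.258  0.604 -0.023] p [ 574.64 -232.49   97.89] j7 2.03
```

Emit:
servo_tool(
  travel=[
    [0,0,0],
    [0,0,0],
  ],
  angular=[
    [0,0,-0.03],
    [0,0,0],
  ],
  grip=[-1,-1],
)

```text
time_s: 15.3
tool_pos: [0.5746, -0.2325, 0.0979]
tcp_rot: [0.105, -3.14, 0.001]
contact_force: [-2.8, 0.8, 9.3]
gripper_width: 0.008
gripper_force: 40.5
```

```bash
python3 st.py
```

```text
t 15.3 turn rad cw -0.184 tilt [-0.0001 -0.0003] F [-2.79  0.83  9.25] T [0.314 0.555 0.053] p [ 574.62 -232.55   97.92] j7 2.06
```

Emit:
servo_tool(
  travel=[
    [0,0,0],
    [0,0,0],
  ],
  angular=[
    [0,0,-0.02],
    [0,0,0],
  ],
  grip=[-1,-1],
)

```text
time_s: 15.5
tool_pos: [0.5746, -0.2326, 0.0979]
tcp_rot: [0.135, -3.139, 0.001]
contact_force: [-1.9, 0.9, 9.0]
gripper_width: 0.0079
gripper_force: 40.5
```

```bash
python3 st.py
```

```text
t 15.5 turn rad cw -0.204 tilt [-0.0002 -0.0004] F [-1.94  0.87  9.02] T [ 0.197  0.556 -0.067] p [ 574.57 -232.61   97.87] j7 2.08
```

Emit:
servo_tool(
  travel=[
    [0,0,0],
    [0,0,0],
  ],
  angular=[
    [0,0,-0.025],
    [0,0,0],
  ],
  grip=[-1,-1],
)

```text
time_s: 15.7
tool_pos: [0.5746, -0.2326, 0.0979]
tcp_rot: [0.175, -3.137, 0.001]
contact_force: [-2.2, 1.5, 7.9]
gripper_width: 0.008
gripper_force: 40.5
```

```bash
python3 st.py
```

```text
t 15.7 turn rad cw -0.229 tilt [-0.0001 -0.0003] F [-2.19  1.5   7.92] T [ 0.24   0.55  -0.183] p [ 574.6  -232.61   97.89] j7 2.1
```

Emit:
servo_tool(
  travel=[
    [0,0,0],
    [0,0,0],
  ],
  angular=[
    [0,0,-0.02],
    [0,0,0],
  ],
  grip=[-1,-1],
)

```text
time_s: 15.9
tool_pos: [0.5746, -0.2326, 0.0979]
tcp_rot: [0.205, -3.135, 0.001]
contact_force: [-3.0, 1.3, 8.5]
gripper_width: 0.0083
gripper_force: 40.6
```

```bash
python3 st.py
```

```text
t 15.9 turn rad cw -0.249 tilt [-0.     -0.0003] F [-3.03  1.26  8.46] T [ 0.194  0.567 -0.205] p [ 574.61 -232.62   97.91] j7 2.12
```

Emit:
servo_tool(
  travel=[
    [0,0,0],
    [0,0,0],
  ],
  angular=[
    [0,0,-0.015],
    [0,0,0],
  ],
  grip=[-1,-1],
)

```text
time_s: 16.1
tool_pos: [0.5746, -0.2327, 0.0979]
tcp_rot: [-0.229, 3.133, -0.001]
contact_force: [-2.1, 0.5, 7.7]
gripper_width: 0.0085
gripper_force: 40.5
```

```bash
python3 st.py
```

```text
t 16.1 turn rad cw -0.264 tilt [ 0.0001 -0.0005] F [-2.06  0.51  7.73] T [ 0.201  0.49  -0.229] p [ 574.64 -232.7    97.9 ] j7 2.13
```

Emit:
servo_tool(
  travel=[
    [0,0,0],
    [0,0,0],
    [0,0,0],
    [0,0,0],
    [0,0,-0.1],
    [0,0,-0.1],
    [0,0,-0.2],
    [0,0,0],
  ],
  angular=[
    [0,0,0.08],
    [0,0,0.08],
    [0,0,0.08],
    [0,0,0.024],
    [0,0,0],
    [0,0,0],
    [0,0,0],
    [0,0,0],
  ],
  grip=[-1,-1,-1,-1,-1,-1,-1,-1],
)

```text
time_s: 16.9
tool_pos: [0.5748, -0.232, 0.1013]
tcp_rot: [-0.187, -3.136, -0.0]
contact_force: [0.4, -0.1, -0.7]
gripper_width: 0.0079
gripper_force: 39.2
```

```bash
python3 st.py
```

```text
t 16.9 turn rad cw 0.002 tilt [-0.0002  0.    ] F [ 0.43 -0.07 -0.69] T [-0.022 -0.046 -0.048] p [ 574.79 -232.05  101.31] j7 1.88
```

Free; withdraw gently.

Emit:
servo_tool(
  travel=[
    [0,0,-0.3],
    [0,0,-0.3],
    [0,0,-0.4],
    [0,0,-0.4],
    [0,0,-0.4],
    [0,0,-0.6],
    [0,0,-1.0],
    [0,0,-1.0],
    [0,0,-1.0],
    [0,0,0],
  ],
  angular=[
    [0,0,0],
    [0,0,0],
    [0,0,0],
    [0,0,0],
    [0,0,0],
    [0,0,0],
    [0,0,0],
    [0,0,0],
    [0,0,0],
    [0,0,0],
  ],
  grip=[-1,-1,-1,-1,-1,-1,-1,-1,-1,-1],
)

```text
time_s: 17.9
tool_pos: [0.5759, -0.2322, 0.1574]
tcp_rot: [0.188, 3.133, -0.001]
contact_force: [1.0, -0.7, -0.1]
gripper_width: 0.0084
gripper_force: 39.2
```

```bash
python3 st.py; python3 plan.py 627.7 209.4 148 194 13 -1
```

```text
t 17.9 turn rad cw 0.002 tilt [ 0.0029 -0.0007] F [ 0.96 -0.7  -0.11] T [-0.005 -0.01  -0.005] p [ 575.87 -232.24  157.35] j7 1.87
{"travel": [[0.01, 3.42, 0.07], [-0.09, 3.42, 0.07], [-0.18, 3.42, 0.07], [-0.28, 3.41, 0.07], [-0.37, 3.4, 0.07], [-0.47, 3.39, 0.07], [-0.56, 3.37, 0.07], [-0.66, 3.36, 0.07], [-0.75, 3.34, 0.07], [-0.84, 3.32, 0.07], [-0.94, 3.29, 0.07], [-1.03, 3.26, 0.07], [-1.12, 3.23, 0.07]], "angular": [[-0.0, 0.0, -0.028], [-0.0, 0.0, -0.028], [-0.0, 0.0, -0.028], [-0.0, 0.0, -0.028], [-0.0, 0.0, -0.028], [-0.0, 0.0, -0.028], [-0.0, 0.0, -0.028], [-0.0, 0.0, -0.028], [-0.0, 0.0, -0.028], [-0.0, 0.0, -0.028], [-0.0, 0.0, -0.028], [-0.0, 0.0, -0.028], [-0.0, 0.0, -0.028]], "grip": [-1.0, -1.0, -1.0, -1.0, -1.0, -1.0, -1.0, -1.0, -1.0, -1.0, -1.0, -1.0, -1.0]}
```

Emit:
servo_tool(
  travel=[
    [0,3.4,0],
    [-0.1,3.4,0],
    [-0.2,3.4,0],
    [-0.3,3.4,0],
    [-0.35,3.4,0.1],
    [-0.45,3.4,0.1],
    [-0.55,3.4,0.1],
    [-0.65,3.35,0.1],
    [-0.75,3.35,0.1],
    [-0.85,3.3,0.1],
  ],
  angular=[
    [0,0,-0.028],
    [0,0,-0.028],
    [0,0,-0.028],
    [0,0,-0.028],
    [0,0,-0.028],
    [0,0,-0.028],
    [0,0,-0.028],
    [0,0,-0.028],
    [0,0,-0.028],
    [0,0,-0.028],
  ],
  grip=[-1,-1,-1,-1,-1,-1,-1,-1,-1,-1],
)

```text
time_s: 18.9
tool_pos: [0.6148, 0.1088, 0.1491]
tcp_rot: [0.253, -3.131, -0.0]
contact_force: [1.3, -0.7, -1.7]
gripper_width: 0.0082
gripper_force: 39.2
```

Emit:
servo_tool(
  travel=[
    [-0.95,3.3,0.1],
    [-1.05,3.25,0.1],
    [-1.15,3.2,0.1],
    [0,0,0],
    [0,0,0],
    [0,0,0],
  ],
  angular=[
    [0,0,-0.028],
    [0,0,-0.028],
    [0,0,-0.028],
    [0,0,0],
    [0,0,0],
    [0,0,0],
  ],
  grip=[-1,-1,-1,-1,-1,-1],
)

```text
time_s: 19.5
tool_pos: [0.6278, 0.2077, 0.1462]
tcp_rot: [0.38, -3.118, 0.001]
contact_force: [0.3, 0.1, 0.3]
gripper_width: 0.0081
gripper_force: 39.2
```

```bash
python3 st.py; python3 plan.py 627.7 209.4 85 194 4 -1
```

```text
t 19.5 turn rad cw -0.36 tilt [-0.0001 -0.0008] F [0.26 0.05 0.3 ] T [ 0.019 -0.016 -0.034] p [627.78 207.73 146.16] j7 1.47
{"travel": [[-0.01, 0.04, 1.53], [-0.01, 0.04, 1.53], [-0.01, 0.04, 1.53], [-0.01, 0.04, 1.53]], "angular": [[-0.0, -0.0, -0.0], [-0.0, -0.0, -0.0], [-0.0, -0.0, -0.0], [-0.0, -0.0, -0.0]], "grip": [-1.0, -1.0, -1.0, -1.0]}
```

Emit:
servo_tool(
  travel=[
    [0,0.08,1.6],
    [0,0.08,1.6],
    [0,0,1.6],
    [0,0,1.5],
    [0,0,0],
    [0,0,0],
  ],
  angular=[
    [0,0,0],
    [0,0,0],
    [0,0,0],
    [0,0,0],
    [0,0,0],
    [0,0,0],
  ],
  grip=[-1,-1,-1,-1,-1,-1],
)

```text
time_s: 20.1
tool_pos: [0.6271, 0.2105, 0.0828]
tcp_rot: [0.382, -3.117, 0.0]
contact_force: [-0.0, 0.0, -0.1]
gripper_width: 0.0084
gripper_force: 39.2
```

```bash
python3 st.py; python3 plan.py 627.7 209.4 70 194 4 -1
```

```text
t 20.1 turn rad cw -0.362 tilt [-0.0007 -0.0003] F [-0.03  0.04 -0.07] T [0.025 0.    0.028] p [627.11 210.54  82.85] j7 1.47
{"travel": [[-0.01, -0.03, 0.32], [-0.01, -0.03, 0.32], [-0.01, -0.03, 0.32], [-0.01, -0.03, 0.32]], "angular": [[-0.0, -0.0, -0.0], [-0.0, -0.0, -0.0], [-0.0, -0.0, -0.0], [-0.0, -0.0, -0.0]], "grip": [-1.0, -1.0, -1.0, -1.0]}
```

Emit:
servo_tool(
  travel=[
    [-0.05,-0.1,0.3],
    [0,0,0.3],
    [0,0,0.3],
    [0,0,0.3],
    [0,0,0],
  ],
  angular=[
    [0,0,0],
    [0,0,0],
    [0,0,0],
    [0,0,0],
    [0,0,0],
  ],
  grip=[-1,-1,-1,-1,-1],
)

```text
time_s: 20.6
tool_pos: [0.6277, 0.2098, 0.0708]
tcp_rot: [0.383, -3.118, 0.0]
contact_force: [-0.3, -0.2, -0.4]
gripper_width: 0.0081
gripper_force: 39.2
```

```bash
python3 st.py
```

```text
t 20.6 turn rad cw -0.362 tilt [-0.0006 -0.0001] F [-0.3  -0.17 -0.38] T [-0.031  0.03   0.015] p [627.69 209.8   70.8 ] j7 1.47
```

Tip is 3 mm inside the slot with no force; continue to the seat (TCP ≈ 0.053).

Emit:
servo_tool(
  travel=[
    [0,0,0.3],
    [0,0,0.3],
    [0,0,0.3],
    [0,0,0.3],
    [0,0,0.3],
    [0,0,0.2],
    [0,0,0.15],
    [0,0,0],
  ],
  angular=[
    [0,0,0],
    [0,0,0],
    [0,0,0],
    [0,0,0],
    [0,0,0],
    [0,0,0],
    [0,0,0],
    [0,0,0],
  ],
  grip=[-1,-1,-1,-1,-1,-1,-1,-1],
)

```text
time_s: 21.4
tool_pos: [0.628, 0.2099, 0.053]
tcp_rot: [-0.383, 3.118, 0.0]
contact_force: [-2.0, -0.5, 1.7]
gripper_width: 0.008
gripper_force: 39.5
```

```bash
python3 st.py
```

```text
t 21.4 turn rad cw -0.362 tilt [0.0001 0.0002] F [-1.99 -0.48  1.72] T [-0.161  0.317  0.026] p [628.03 209.86  53.01] j7 1.47
```

Emit:
servo_tool(
  travel=[
    [0,0,0],
    [0,0,0],
    [0,0,0],
    [0,0,0],
    [0,0,-1],
    [0,0,-2],
    [0,0,-3],
    [0,0,-3],
    [0,0,-3],
    [0,0,0],
  ],
  angular=[
    [0,0,0],
    [0,0,0],
    [0,0,0],
    [0,0,0],
    [0,0,0],
    [0,0,0],
    [0,0,0],
    [0,0,0],
    [0,0,0],
    [0,0,0],
  ],
  grip=[-0.6,-0.2,0.1,0.1,0.1,0.1,0.1,0.1,0.1,0.1],
)

```text
time_s: 22.4
tool_pos: [0.6303, 0.2105, 0.1788]
tcp_rot: [-0.381, 3.11, 0.004]
contact_force: [0.3, 0.1, 0.9]
gripper_width: 0.047
gripper_force: 0.0
```

```bash
python3 st.py
python3 - <<'E'
from m import *
o=[]
for n,p in [('side',(.63,.21,.05)),('side',(.575,-.232,.09))]:
    s=env.snapshot(n); u,v=map(int,px(s,p))
    o.append(cv2.resize(np.clip(s['image'][v-40:v+30,u-28:u+28]*1.6,0,255).astype(np.uint8),(400,500),interpolation=2))
    if p[1]>0:
        print(env.spot_point(s,'key')[:2])
        d=env.cut_out(s,'key_bow')
        if d: rect(pts(s),d[0]['region'],.05,.1,'bow'); q=pts(s)[d[0]['region']]; print(np.percentile(q[:,2],[5,50,95,99]))
cv2.imwrite('pics/f.png',np.hstack(o))
E
```

```text
t 22.4 turn rad cw -0.362 tilt [0.0076 0.0032] F [0.28 0.05 0.85] T [ 0.033 -0.017  0.06 ] p [630.26 210.53 178.78] j7 1.46
[{'at': [0.6286, 0.2121, 0.0442], 'conf': 0.43}]
bow 81 [630.3 206.2] [29.5 14.1] 13.5 z 0.0652 mean [628.6 205.8  65.3]
[0.04578943 0.06206171 0.07670653 0.07820908]
```

View pics/f.png

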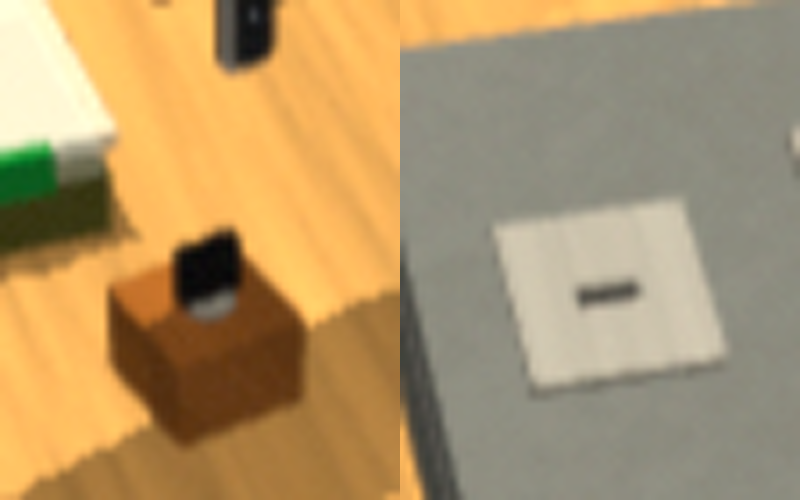

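The key stands seated in its holder (crop 210,280), with its collar on the top face. The lock slot (crop 608,293) is empty, and the gripper is clear.

```bash
python3 -c "
from bench import env
print(env.job_done())"
```

```text
the job is handed in; nothing more can be done
None
```

I handed the job in at about 22 s: the key was turned clockwise to its stop (about 0.22 N m) and back home to the other stop (about 0.23 N m), then withdrawn and stood fully home in its own holder, with the spare key and everything else left alone; the judge's verdict was not shown to me.

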